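# Clamp a leg bone in the sampling fixture

### The arm

A 6-joint arm with a two-finger parallel gripper is mounted at the origin on the work surface. World frame = base frame: x ahead of the robot, y to its left, z up, the work surface at z = 0. Lengths are in m, angles in rad, forces in N, time in s.
With the tool pointing down it reaches from about 0.25 to 0.775 m from the base axis. Payload 8.9 kg.
Tool frame: the origin (TCP) lies at the centre of the arm's flange, where the gripper is bolted on; the fingertips stand 173 mm ahead of it and the grasp point (between the pads) lies 155 mm ahead of it (r.hold_point_z is the distance from the TCP to the grasp point, in m); z points along the fingers, y is the line along which they close (so a half turn about z gives the same grasp; the last joint's range is limited). The gripper opens to 85 mm and grips with 20 to 120 N. Pads are 22 mm wide; open, the fingers measure 114 mm over their backs; the gripper's body (76 mm by 85 mm) begins 54 mm behind the grasp point. The pads swing forward as they close: fully open they stand 13 mm farther back than shut.
Start: joints at [1.014, 0.291, -0.153, 1.127, 0, 1.431], TCP at [0.213, 0.48, 0.405] pointing down, gripper open.
Joint ranges: [-2.52, 2.52], [-0.91, 1.74], [-1.3, 1.37], [-1.96, 2.02], [-1.52, 1.47], [-3.14, 3.14]. Speed limits (rad/s): [2.22, 2.22, 2.79, 3.14, 3.14, 3.14].

### API

Orientations are given as a 3x3 rotation matrix whose columns are the frame's x, y, z axes.
In Python, from cell import r, eyes, job, status gives the robot as it stands. Calls block until the motion is done:
- r.move_to(position, orientation): joint-space move of the TCP to a pose.
- r.servo_line(position, rot=None, speed=0.15): straight line of the TCP; rot=None keeps the orientation; speed is the mean speed in m/s.
- r.goto_joints(angles): joint-space move.
- r.move_gripper(opening, squeeze=None): finger opening in m; squeeze is the grip in N (None keeps the last); returns when the fingers have stopped.
- r.sleep(seconds).
- r.solve_ik(position, orientation): joint angles nearest the present ones, or None.
- eyes.grab_frame(name): name is "scene" or "side" or "wrist"; returns (picture, depth): 480x640x3 uint8, red, green, blue; 480x640 float32, m along the optical axis (not along the pixel's ray), 0 where there is no reading.
- eyes.calibration(name): a dict with "vfov" (degrees; the focal length in pixels is half the picture's height over the tangent of half this angle, whatever the lens; pixels are square), "cx", "cy" (the principal point, pixels), "R" (3x3) and "t" (3): a world point X has camera coordinates R X + t; the wrist camera has in their place "hand_eye" (4x4, takes a point from camera to tool coordinates, whose origin is the TCP and whose axes are the flange's). Camera axes: x right, y down, z forward; pixel columns grow to the right and rows downward; lengths in m; the calibration is good to about 2 mm. A picture is of the moment at which its call begins: read the wrist's pose just before it. calibration takes no time and is no camera call.
A pose or a line that the arm cannot do raises r.PlanningError and nothing moves.
- job.close_job(): hands the job in; it is judged then, once.
Readings, each from a call of its own:
- status.get_time_s(): time.
- status.get_joint_positions(): joint angles.
- status.get_joint_vel(): joint speeds.
- status.get_tau(): joint torques, N m.
- status.get_position(): TCP position.
- status.get_eef_rot(): TCP orientation.
- status.get_force(): force on the tool from outside, world axes, zero at the start.
- status.get_moment(): the same for the moment, N m.
- status.get_width(): finger opening in m.
- status.get_finger_force(): force on a finger pad.
Only numpy, scipy, OpenCV 4.12 (cv2) and the standard library are available. Lean on these libraries where they do the work, as an engineer would, in place of code of your own. Each camera call takes 0.05 s, during which the arm holds its last target. There are 200 camera calls.

### The job

Get the deer leg bone ready for drilling: slide it lengthwise in its V-rests until its end sits against the end stop, without ramming it or lifting it out. Then turn the wing knob of the clamp screw clockwise until the rubber nose just touches the bone, give it half a turn more and no further, and let go, leaving the other things on the bench alone.

Things in the scene. Friction and masses are not known exactly. Their poses are not given: they have to be found in the camera images.
- fixture: Bone-holding fixture bolted to the bench: base plate 110 x 192 x 10 mm, white V-rests (53 mm high) at y = -55 and 30 mm, two 12 mm posts at x = -40 and 40 mm. An aluminium bridge 104 x 28 mm on the posts (84 to 100 mm high, bush to 109 mm) carries the clamp screw; disc springs under the post nuts (top 124 mm) hold it down. Origin: on the bench, on the screw's axis; y along the bone to the stop; z up.
- end_stop: Steel end stop plate of the fixture, 44 mm wide, 8 mm thick, its top 74 mm above the bench. Origin: on its face, where the bone's end shall sit, 95 mm from the screw's axis and 48 mm above the bench. y: out of the bone and into the stop.
- bone: Cleaned deer leg bone, cream, 190 mm long, 0.11 to 0.21 kg, loose in the V-rests, axis 48 mm above the bench. Round shaft 18 mm across over the middle 144 mm; the end at the stop is a flare 29 mm across with a flat face, the other a double knuckle 23 mm across. Origin: on its axis at mid-length; y along it towards the stop. It starts 14 to 34 mm short of the stop, its shaft under the nose.
- bone_near_end (a point): Tip of the knuckled end of the bone, on its axis: the end away from the stop, the one that can be pushed. It stands free past the end of the base plate, 48 mm above the bench. Sliding the bone takes 1 to 3 N.
- bone_stop_end (a point): Middle of the flat end face of the bone that shall sit against the end stop; axes as the bone's.
- knob: Black wing knob of the clamp screw. Origin: on the screw's upright axis at the height to grip, about 160 mm above the bench. The wing is a bar 50 mm long along x, 11 mm thick along y, from 13 mm below to 11 mm above the origin, free all round. Clockwise from above tightens. It sinks 6 mm a turn, turns with slight friction (0.05 N m) and stays where left. At first the nose is 0.13 to 1.02 turns short of touching.
- nose: Foot of the clamp screw: steel cup 25 mm across (origin: middle of its lower rim, z up) with a black rubber nose 22 mm across that stands 4.7 to 9.5 mm below the rim, differing with wear. Once the nose bears on the bone the knob sinks no further: the bridge lifts off its seats instead (2 N, then 5 N per mm), so a hand that goes on sinking with the knob is pushed back, and presses the bone by as much.
- bottle: Bystander: white plastic bottle with a blue cap, 68 mm across, 165 mm high. Origin at its underside.
- pot: Bystander: small clear specimen pot with a red cap, 42 mm across, 62 mm high. Origin at its underside.
- tray: Bystander: shallow steel tray 180 x 260 x 28 mm. Origin at its underside.
- forceps: Bystander: steel artery forceps about 125 mm long lying flat on the bench. Origin near its middle, at its underside.
There are look-alikes about, which are no part of the job. What is shaped like the fixture but yellow is not meant.

How it is judged:
By the outcome, as a careful person would: the job done as asked, in the order asked, and still so for the second after the job is handed in, with the robot touching nothing.
It also fails if it takes over 72 s, if anything falls off the work surface, if the arm or the gripper's body presses on something with over 40 N, if the wrist force passes 120 N, or if a joint passes its speed limit or range.

## Working session

There is one attempt and no reset: what is moved stays moved. The work goes in short steps, each a Python script; the robot and the scene stay as the last script left them, time stands still between calls to the robot, and variables do not carry over. Pictures are saved under pics/ and viewed, at most 10 in all, crops included, and the job is handed in when it is done.

```bash
ls; mkdir -p pics
cat > h.py <<'E'
import numpy as np, cv2
from cell import r, eyes, job, status
def grab(n):
    p=np.array(status.get_position()); R=np.array(status.get_eef_rot())
    im,d=eyes.grab_frame(n); c=eyes.calibration(n)
    f=240/np.tan(np.radians(c["vfov"])/2)
    if n=="wrist":
        H=np.array(c["hand_eye"]); Rw=R@H[:3,:3]; o=R@H[:3,3]+p
    else:
        Rw=np.array(c["R"]).T; o=-Rw@np.array(c["t"])
    return dict(im=im,d=d,f=f,cx=c["cx"],cy=c["cy"],Rw=Rw,o=o)
def ray(g,u,v): return g["Rw"]@np.array([(u-g["cx"])/g["f"],(v-g["cy"])/g["f"],1.])
def at_z(g,u,v,z):
    k=ray(g,u,v); return g["o"]+k*(z-g["o"][2])/k[2]
def at_d(g,u,v): return g["o"]+ray(g,u,v)*g["d"][int(v),int(u)]
def proj(g,X):
    c=g["Rw"].T@(np.array(X)-g["o"]); return g["cx"]+g["f"]*c[0]/c[2], g["cy"]+g["f"]*c[1]/c[2]
def save(g,name): cv2.imwrite(f"pics/{name}.png",g["im"][:,:,::-1]); np.savez(f"pics/{name}.npz",**g)
def load(name): return {k:(v if v.ndim else float(v)) for k,v in np.load(f"pics/{name}.npz").items()}
def crop(g,name,u0,v0,u1,v1,s): cv2.imwrite(f"pics/{name}.png",cv2.resize(g["im"][v0:v1,u0:u1,::-1],None,fx=s,fy=s,interpolation=cv2.INTER_CUBIC))
E
python3 - <<'E'
from h import *
for n in("scene","side"):
    g=grab(n); save(g,n+"0"); print(n,g["o"],g["Rw"][:,2],g["f"],g["cx"],g["cy"])
E
```

```text
pics
scene [ 1.07119165 -0.19805961  0.97053312] [-0.47157806  0.26003776 -0.84261171] 461.60096492836976 323.83618398893594 240.1477315119204
side [ 0.15296157 -0.63265169  1.03767118] [ 0.34167924  0.5552273  -0.758273  ] 492.91901823248025 321.8782342154039 240.15152749157048
```

View pics/scene0.png

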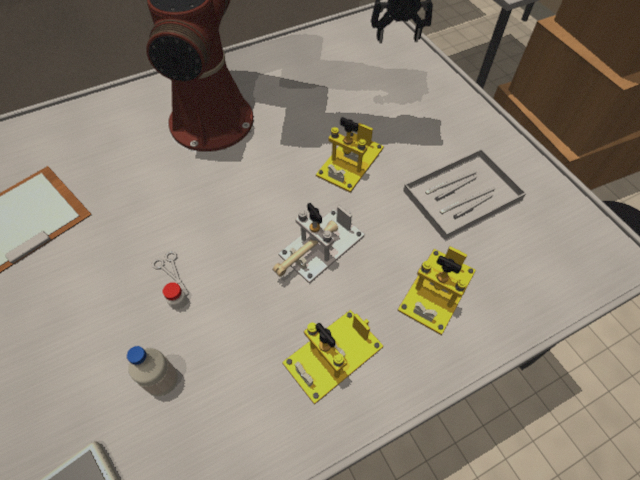

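View pics/side0.png

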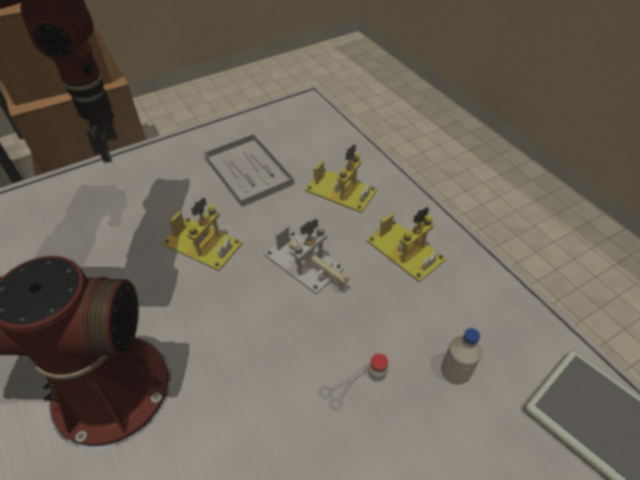

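The scene picture shows four fixtures: grey/white with the cream bone at (320,242), and yellow ones at (350,155), (437,290) and (333,355). In the side picture the grey one is at (305,258). I choose the grey one, which holds the bone, and check it in a close crop.

Run:
```python
from h import *
g=load("scene0"); s=load("side0")
a=cv2.resize(g["im"][190:290,260:380,::-1],None,fx=5,fy=5,interpolation=cv2.INTER_CUBIC)
cv2.imwrite("pics/c1.png",a)
crop(s,"c2",255,205,365,300,6)
for u,v in[(315,215),(277,269),(338,228)]: print(u,v,at_d(g,u,v).round(3))
```

```text
315 215 [0.559 0.062 0.171]
277 269 [ 0.579 -0.046  0.056]
338 228 [0.518 0.147 0.01 ]
```

View pics/c1.png

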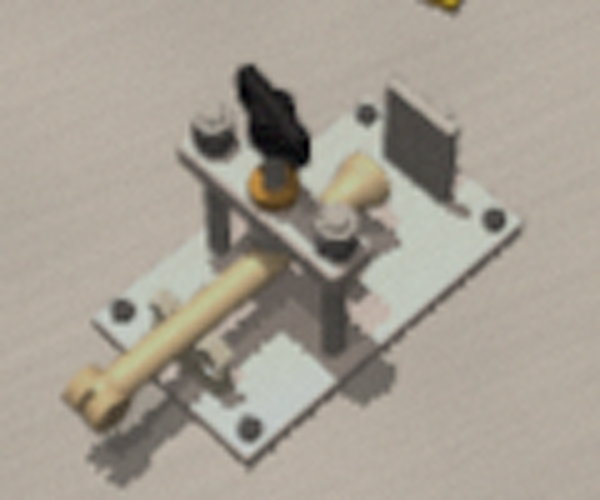

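The crop confirms the grey/white fixture with the bone: knuckled end at crop (90,400), flare at (365,180), stop face at (420,145), knob at (272,115), post nuts at (213,122) and (337,222).

Run:
```python
from h import *
g=load("scene0"); P=lambda u,v,z: at_z(g,260+u/5,190+v/5,z).round(4)
n1=P(213,113,.124);n2=P(337,213,.124);print("nuts",n1,n2,np.linalg.norm(n1-n2),(n1+n2)/2)
b=P(272,183,.109);print("bush",b)
c=[P(93,322,.01),P(247,462,.01),P(522,225,.01)];print(c,np.linalg.norm(c[0]-c[1]),np.linalg.norm(c[1]-c[2]))
e=(c[2]-c[1]);print("yaw of y",np.degrees(np.arctan2(e[1],e[0])))
e=n2-n1; print("x yaw",np.degrees(np.arctan2(e[1],e[0])))
print("bone near",P(92,398,.048),"knob",P(272,115,.165))
print(status.get_time_s())
c=eyes.calibration("wrist"); print(np.round(c["hand_eye"],4),c["vfov"]); print(np.round(status.get_eef_rot(),3))
```

```text
nuts [0.5099 0.0554 0.124 ] [0.5837 0.0794 0.124 ] 0.07760438131961363 [0.5468 0.0674 0.124 ]
bush [0.5471 0.066  0.109 ]
[array([ 0.5189, -0.0178,  0.01  ]), array([0.6212, 0.0136, 0.01  ]), array([0.5671, 0.195 , 0.01  ])] 0.10701051350217879 0.18929545689212932
yaw of y 106.60647171250827
x yaw 18.01469391820525
bone near [ 0.5771 -0.0423  0.048 ] knob [0.5497 0.0651 0.165 ]
0.1
[[ 7.000e-04 -9.534e-01 -3.017e-01  7.630e-02]
 [ 1.000e+00  4.000e-04  8.000e-04 -3.000e-04]
 [-6.000e-04 -3.017e-01  9.534e-01  3.060e-02]
 [ 0.000e+00  0.000e+00  0.000e+00  1.000e+00]] 69.34052943758559
[[-0.914  0.406 -0.001]
 [ 0.406  0.914 -0.001]
 [ 0.    -0.001 -1.   ]]
```

```bash
cat >> h.py <<'E'
TH=np.radians(17.2); A0=np.array([.547,.067,0])
def RF(th): # fixture axes
    return np.array([[np.cos(th),-np.sin(th),0],[np.sin(th),np.cos(th),0],[0,0,1.]])
def down(yaw): # tool down, tool x axis at yaw
    c,s=np.cos(yaw),np.sin(yaw); return np.array([[c,s,0],[s,-c,0],[0,0,-1.]])
E
python3 - <<'E'
from h import *
g=load("scene0")
F=RF(TH); R=down(TH-np.pi/2)
p=A0+F@[0,-.06,.36]
q=r.solve_ik(p,R); print(q)
r.move_to(p,R); print(status.get_time_s(),status.get_force())
w=grab("wrist"); save(w,"w1"); print(status.get_time_s())
for u,v in[(350,155),(437,290),(333,355),(175,292)]: print(at_d(g,u,v).round(3))
E
```

```text
[-0.11228274  0.39354026 -0.12399311  1.05326296  0.         -1.9832757 ]
2.9667 [-0.69186899  0.5717746  -0.54249606]
3.0167
[0.333 0.287 0.029]
[0.777 0.266 0.011]
[ 0.824 -0.037  0.099]
[ 0.532 -0.267  0.064]
```

View pics/w1.png

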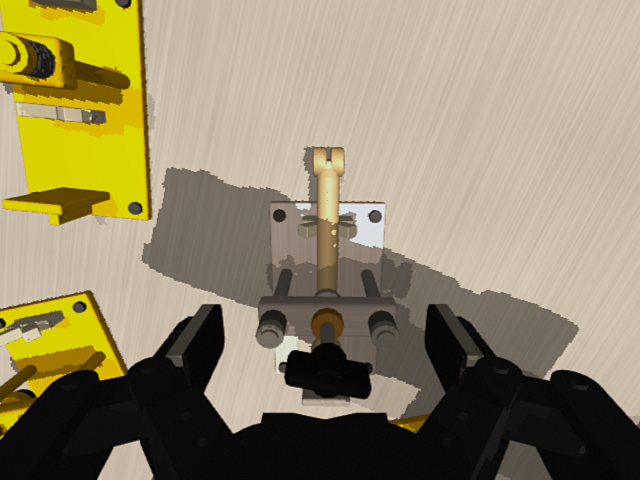

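The wrist view shows the knuckled tip at (328,147), base plate near edge at row 203 (corners 270 and 383), bush (327,322), nuts (270,335)/(384,330), black wing from (287,366) to (370,378), and the stop's top peeking at (326,403).

Run:
```python
from h import *
w=load("w1"); F=RF(TH)
L=lambda X:(F.T@(X-A0)).round(4)
for n,u,v,z in[("tip",328,147.5,.048),("shaft1",328,185,.057),("shaft2",327.5,280,.057),("cornL",270,202.5,.01),("cornR",383.5,202.5,.01),("bush",327,318,.109),("nutL",270,330,.124),("nutR",384,327,.124),("stopT",326,404,.074)]:
    print(n,L(at_z(w,u,v,z)),at_z(w,u,v,z).round(4),at_d(w,u,v).round(3))
v,u=np.mgrid[330:415,270:390]; 
k=np.stack([(u-w["cx"])/w["f"],(v-w["cy"])/w["f"],np.ones(u.shape)],-1)*w["d"][330:415,270:390][...,None]
X=(k@w["Rw"].T+w["o"]).reshape(-1,3)
col=w["im"][330:415,270:390].reshape(-1,3).max(1)
for lo,hi in[(.145,.18),(.16,.19)]:
    m=(X[:,2]>lo)&(X[:,2]<hi); Y=X[m]
    print(m.sum(),Y.min(0),Y.max(0)); 
    (c,s,a)=cv2.minAreaRect(((Y-A0)@F)[:,:2].astype(np.float32)*1000); print(c,s,a)
```

```text
tip [-0.0023 -0.1255  0.048 ] [ 0.5819 -0.0536  0.048 ] [ 0.581 -0.052  0.001]
shaft1 [-0.0023 -0.0975  0.057 ] [ 0.5736 -0.0269  0.057 ] [ 0.574 -0.027  0.058]
shaft2 [-0.0022 -0.0167  0.057 ] [0.5498 0.0504 0.057 ] [0.55  0.05  0.058]
cornL [ 0.0512 -0.0744  0.01  ] [0.6179 0.0111 0.01  ] [0.618 0.012 0.008]
cornR [-0.0546 -0.0745  0.01  ] [ 0.5169 -0.0203  0.01  ] [ 0.516 -0.02   0.005]
bush [-0.0015 -0.0101  0.109 ] [0.5486 0.0569 0.109 ] [0.549 0.057 0.109]
nutL [ 0.0371 -0.0096  0.124 ] [0.5853 0.0688 0.124 ] [0.585 0.07  0.122]
nutR [-0.0397 -0.012   0.124 ] [0.5126 0.0438 0.124 ] [0.511 0.045 0.121]
stopT [-0.0012  0.0978  0.074 ] [0.517  0.1601 0.074 ] [0.517 0.16  0.074]
3496 [0.52177312 0.05176351 0.14508027] [0.57111013 0.07377025 0.17258374]
(-2.063098907470703, -3.7471237182617188) (21.52623748779297, 49.09795379638672) 64.47476959228516
2458 [0.52177312 0.05303061 0.16001618] [0.57111013 0.07377025 0.17258374]
(-1.8347415924072266, -3.2689056396484375) (20.466344833374023, 49.09795379638672) 64.47476959228516
```

Run:
```python
from h import *
w=load("w1"); F=RF(TH)
crop(w,"c3",245,285,405,415,5)
v,u=np.mgrid[340:415,270:390]
k=np.stack([(u-w["cx"])/w["f"],(v-w["cy"])/w["f"],np.ones(u.shape)],-1)*w["d"][340:415,270:390][...,None]
X=(k@w["Rw"].T+w["o"]).reshape(-1,3); m=(X[:,2]>.14)&(X[:,2]<.19)
Y=X[m]; print(np.histogram(Y[:,2],bins=np.arange(.14,.182,.003)))
for lo in(.164,.167,.169):
    Z=((Y[Y[:,2]>lo]-A0)@F)[:,:2]*1000; print(len(Z),cv2.minAreaRect(Z.astype(np.float32)))
```

```text
(array([  3,  27, 110, 199, 256, 284, 265, 299, 331, 893, 845,   0,   0]), array([0.14 , 0.143, 0.146, 0.149, 0.152, 0.155, 0.158, 0.161, 0.164,
       0.167, 0.17 , 0.173, 0.176, 0.179]))
2069 ((-1.7886905670166016, -3.172454833984375), (20.25258445739746, 49.097957611083984), 64.47476959228516)
1738 ((-1.5098094940185547, -3.095780372619629), (48.850337982177734, 20.07431983947754), 0.04284324496984482)
1193 ((-1.247232437133789, -2.5211925506591797), (15.359275817871094, 47.6183967590332), 71.53243255615234)
```

View pics/c3.png

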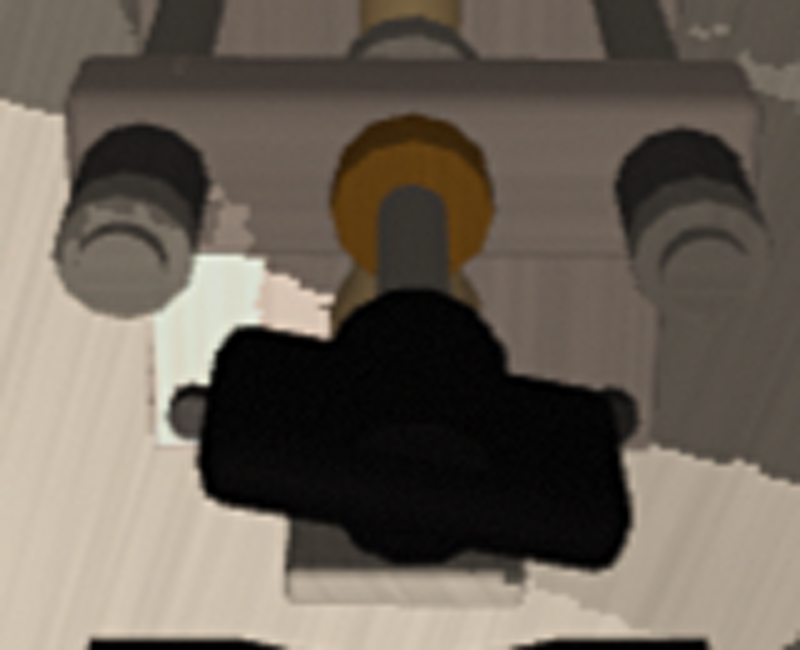

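The crop shows nut tops centred at (125,255) and (705,250), the bush top at (415,205), the stop's top near edge at row 570, and the wing's far top edge running from (210,495) to (600,568).

Run:
```python
from h import *
w=load("w1"); F=RF(TH)
L=lambda u,v,z:(F.T@(at_z(w,245+u/5,285+v/5,z)-A0)).round(4)
print("nuts",L(125,255,.124),L(705,250,.124),"bush",L(413,208,.109))
print("stop",L(290,570,.074),L(525,575,.074))
a,b=L(215,495,.171),L(595,568,.171); print("wing far edge",a,b,np.degrees(np.arctan2((a-b)[1],(a-b)[0])),np.linalg.norm(a-b))
print("hub bottom",L(420,562,.171))
```

```text
nuts [ 0.0373 -0.0049  0.124 ] [-0.0414 -0.0058  0.124 ] bush [-0.0019 -0.0031  0.109 ]
stop [0.0196 0.0923 0.074 ] [-0.0228  0.0933  0.074 ]
wing far edge [ 0.0204 -0.0049  0.171 ] [-0.0218  0.0048  0.171 ] -12.945027242663881 0.043300461891300886
hub bottom [-0.0022  0.004   0.171 ]
```

```bash
cat >> h.py <<'E'
F=RF(TH); A=A0+F@np.array([-.0018,-.003,0])
def ly(): return (F.T@(np.array(status.get_position())-A))
def lf(): return F.T@np.array(status.get_force())
E
python3 - <<'E'
from h import *
R=down(TH-np.pi/2)
r.move_gripper(0.0)
y0=-.1225-.011-.02
r.move_to(A+F@[0,y0,.30],R)
r.servo_line(A+F@[0,y0,.203],speed=.12); r.sleep(.2)
b=lf(); print(status.get_time_s(),status.get_width(),b.round(2),ly().round(4))
y=y0; log=[]
for i in range(60):
    y+=.0025 if i<5 else .001
    r.servo_line(A+F@[0,y,.203],speed=.03)
    f=lf()-b; log.append((round(y*1e3,1),*f.round(1)))
    if -f[1]>5.5: break
    if y> -.095-.011+.008: break
print(*log,sep="\n"); print(status.get_time_s(),ly().round(4))
E
```

```text
5.4667 -1.4829296091340758e-05 [-0.17 -0.62  0.67] [ 0.0003 -0.1536  0.2037]
(-151.0, np.float64(0.5), np.float64(0.1), np.float64(-1.2))
(-148.5, np.float64(0.5), np.float64(0.8), np.float64(-0.3))
(-146.0, np.float64(-0.0), np.float64(1.2), np.float64(-0.7))
(-143.5, np.float64(0.1), np.float64(-0.1), np.float64(-0.7))
(-141.0, np.float64(0.3), np.float64(0.6), np.float64(-1.0))
(-140.0, np.float64(1.1), np.float64(0.5), np.float64(-1.1))
(-139.0, np.float64(-0.1), np.float64(0.8), np.float64(-0.4))
(-138.0, np.float64(0.2), np.float64(1.4), np.float64(-1.4))
(-137.0, np.float64(0.3), np.float64(1.9), np.float64(-0.6))
(-136.0, np.float64(0.0), np.float64(0.1), np.float64(-0.2))
(-135.0, np.float64(-0.6), np.float64(0.8), np.float64(-1.5))
(-134.0, np.float64(-0.5), np.float64(0.7), np.float64(-1.1))
(-133.0, np.float64(-0.1), np.float64(-0.5), np.float64(-1.9))
(-132.0, np.float64(0.1), np.float64(-1.0), np.float64(0.0))
(-131.0, np.float64(-0.1), np.float64(-0.4), np.float64(-0.8))
(-130.0, np.float64(0.0), np.float64(-0.5), np.float64(-1.0))
(-129.0, np.float64(0.9), np.float64(
[... 972 characters left out ...]
0.9), np.float64(-1.3), np.float64(-0.2))
(-112.0, np.float64(1.7), np.float64(-1.8), np.float64(0.2))
(-111.0, np.float64(1.5), np.float64(-1.3), np.float64(0.1))
(-110.0, np.float64(2.2), np.float64(-0.3), np.float64(-0.5))
(-109.0, np.float64(1.2), np.float64(-1.4), np.float64(-0.6))
(-108.0, np.float64(1.0), np.float64(-1.6), np.float64(0.6))
(-107.0, np.float64(1.4), np.float64(-2.1), np.float64(0.1))
(-106.0, np.float64(0.7), np.float64(-1.9), np.float64(-0.1))
(-105.0, np.float64(1.9), np.float64(-1.8), np.float64(0.1))
(-104.0, np.float64(0.6), np.float64(-4.5), np.float64(-0.5))
(-103.0, np.float64(-0.0), np.float64(-9.2), np.float64(-1.7))
16.2167 [ 1.000e-04 -1.041e-01  2.031e-01]
```

```bash
cat >> h.py <<'E'
A=A0+F@np.array([-.0018,-.0045,0])
def favg(n=8):
    S=[]
    for _ in range(n): S.append(status.get_force()); r.sleep(.012)
    return np.mean(S,0)
E
python3 - <<'E'
from h import *
p=np.array(status.get_position()); R=down(TH-np.pi/2)
r.servo_line(p-F@[0,.025,0],speed=.1)
q=p-F@[0,.025,0]; q[2]=.34; r.servo_line(q,speed=.25)
Rk=down(TH-np.radians(15))
t=A+[0,0,.160+.155+.05]
j=np.array(r.solve_ik(t,Rk)); print(j)
if j[5]>0: j[5]-=2*np.pi
print(j); assert j[5]>-3.13
r.goto_joints(j); r.move_gripper(.05,60); r.sleep(.2)
print(status.get_time_s(),status.get_position(),np.round(status.get_eef_rot(),3),favg().round(2))
w=grab("wrist"); save(w,"w2")
E
```

```text
[-0.01965515  0.36288348 -0.15676494  1.05114791  0.          3.08354026]
[-0.01965515  0.36288348 -0.15676494  1.05114791  0.         -3.19964505]Traceback (most recent call last):
  File "<stdin>", line 9, in <module>
AssertionError
```

Run:
```python
from h import *
t=A+[0,0,.160+.155+.05]
yaw=-.0197+np.pi+3.10
j=np.array(r.solve_ik(t,down(yaw))); 
if j[5]>0: j[5]-=2*np.pi
print(j,np.degrees(yaw)-360); assert j[5]>-3.125
r.goto_joints(j); r.move_gripper(.05,60); r.sleep(.2)
print(status.get_time_s(),status.get_position(),np.round(status.get_eef_rot(),3),favg().round(2))
w=grab("wrist"); save(w,"w2")
```

```text
[-0.01965515  0.36288348 -0.15676494  1.05114791  0.         -3.09995515] -3.5118103658525115
19.0083 [0.54662101 0.06217529 0.36503862] [[ 0.998 -0.061  0.   ]
 [-0.061 -0.998  0.   ]
 [ 0.    -0.    -1.   ]] [ 0.21  0.13 -0.16]
```

View pics/w2.png

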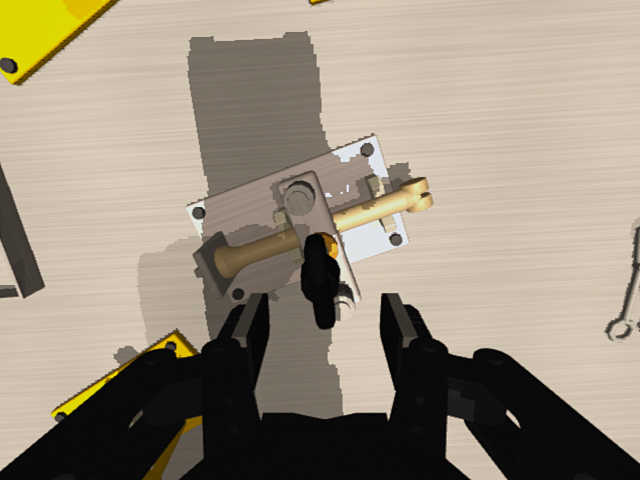

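The wrist view shows the bone's flare against the stop plate at (212,262), and the wing from (316,240) to (325,325) midway between the fingers (mid column ≈323). Going down to grip.

Run:
```python
from h import *
t=A+[0,0,.316]
r.servo_line(t,speed=.06); b=favg(); print("pre",b.round(2))
r.move_gripper(.0,60); r.sleep(.2)
f=favg(); print(status.get_time_s(),"width",status.get_width(),"pad",status.get_finger_force(),(f-b).round(2),status.get_position(),status.get_joint_positions()[5])
np.save("base.npy",b)
# centre by force across the pads
R=np.array(status.get_eef_rot()); fy=(f-b)@R[:,1]; print("fy",fy,"fx",(f-b)@R[:,0])
```

```text
pre [ 0.06 -0.01 -0.02]
20.7917 width 0.02007479135304076 pad 58.495195331051946 [-0.39  8.43  5.53] [0.54681125 0.06335687 0.31680145] -3.099968523006086
fy -8.41508681371854 fx -0.8914870393435685
```

Run:
```python
from h import *
b=np.load("base.npy"); p=A+[0,0,.316]; R=np.array(status.get_eef_rot())
for _ in range(2):
    f=favg()-b; p=p+f/5.5e3*.9; r.servo_line(p,speed=.02); r.sleep(.1)
    print((favg()-b).round(2),(p-A).round(4),np.round(status.get_position()-p,4))
np.save("p.npy",p); print(status.get_time_s(),status.get_width())
w=grab("wrist"); save(w,"w3")
```

```text
[ 2.34  5.69 -0.59] [-2.000e-04  1.400e-03  3.169e-01] [0.0003 0.0004 0.0001]
[1.15 2.78 1.63] [1.000e-04 2.200e-03 3.168e-01] [ 0.0001 -0.      0.0001]
21.7583 0.020144543471174815
```

View pics/w3.png

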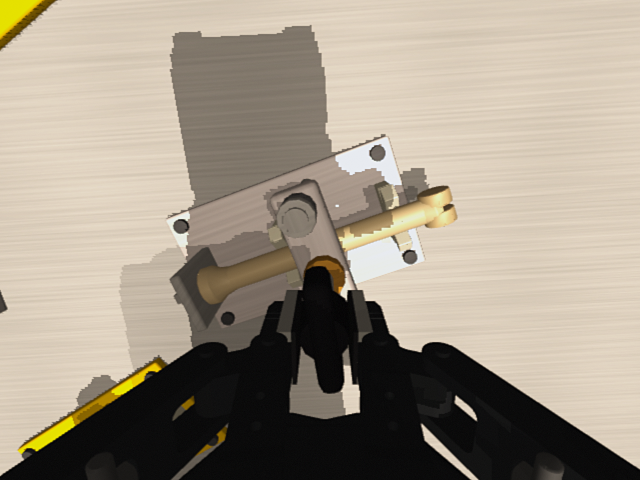

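```bash
cat > turn.py <<'E'
from h import *
import sys
n=int(sys.argv[1]); step=float(sys.argv[2]); sink=float(sys.argv[3]); lim=float(sys.argv[4])
b=np.load("base.npy"); p=np.load("p.npy"); j=np.array(status.get_joint_positions())
yaw=j[0]+np.pi-j[5]; log=[]; hi=0
for i in range(n):
    yaw-=np.radians(step); p[2]-=sink*step/360
    q=np.array(r.solve_ik(p,down(yaw)))
    if abs(q[5]-np.array(status.get_joint_positions())[5])>1 or q[5]>3.12: print("range",q[5]); p[2]+=sink*step/360; break
    r.goto_joints(q)
    f=favg(6)-b; m=status.get_moment()
    c=f/5.5e3*.4; p[:2]+=np.clip(c[:2],-.0005,.0005)
    log.append((round(q[5],3),*f.round(1),round(m[2],2),round((p[2])*1e3,2),round(status.get_position()[2]*1e3,2)))
    hi=hi+1 if f[2]>lim else 0
    if hi>=2: print("touch?"); break
np.save("p.npy",p)
for l in log: print(*l)
print((p-A).round(4),status.get_time_s(),status.get_width())
E
python3 turn.py 5 15 .006 6
```

```text
-2.834 0.9 1.2 2.4 -0.06 316.54 316.63
-2.572 0.2 -1.6 3.1 -0.03 316.29 316.38
-2.31 -1.0 -3.4 4.1 0.02 316.04 316.07
-2.049 -1.9 -3.6 5.3 -0.0 315.79 315.8
-1.788 -2.2 -3.1 5.9 -0.02 315.54 315.51
[-2.000e-04  1.500e-03  3.155e-01] 23.85 0.02041304841738602
```

Run:
```python
from h import *
w=grab("wrist"); save(w,"w4"); print(favg().round(2))
g=grab("side"); save(g,"side1")
a=w["im"][190:430,200:440]; s=g["im"][200:290,260:350]; s0=load("side0")["im"][200:290,260:350]
z=lambda x,k:cv2.resize(x,(k,k),interpolation=cv2.INTER_CUBIC)
cv2.imwrite("pics/c5.png",np.hstack([z(a,400),np.vstack([z(s0,200),z(s,200)])])[:,:,::-1])
```

```text
[-2.09 -2.92  5.17]
```

View pics/c5.png

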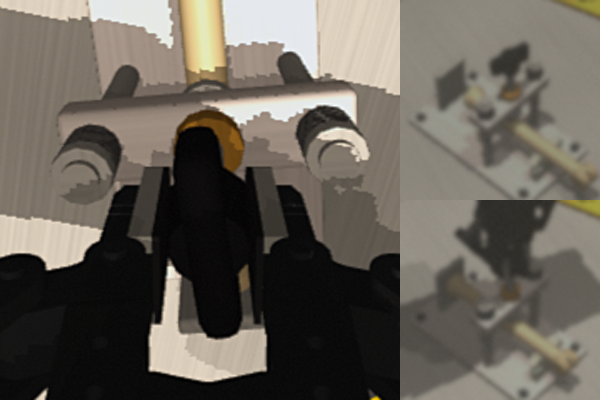

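The wing still lies between the pads at nearly the same small tilt (7°), so the knob turned along with the hand. The upward force is rising from the start, so I check for contact by turning 30° at constant height.

```bash
python3 turn.py 3 10 0 20
```

```text
-1.618 -3.1 -2.1 4.5 -0.02 315.54 315.41
-1.444 -3.0 -1.9 2.2 -0.04 315.54 315.32
-1.27 -3.5 -0.8 -0.0 -0.02 315.54 315.25
[-0.0009  0.0011  0.3155] 25.0333 0.0204228519533465
```

```bash
python3 turn.py 12 10 .006 4
```

```text
-1.102 -3.4 0.6 -1.2 -0.02 315.37 315.11
-0.927 -4.0 1.7 -2.2 -0.02 315.21 315.0
-0.753 -3.4 2.7 -2.8 -0.01 315.04 314.94
-0.578 -3.2 2.9 -3.1 0.04 314.87 314.84
-0.403 -2.9 3.1 -3.2 -0.04 314.71 314.7
-0.228 -2.5 3.6 -3.5 -0.01 314.54 314.58
-0.053 -1.4 3.3 -3.8 0.0 314.37 314.44
0.122 -0.5 3.0 -3.7 -0.03 314.21 314.3
0.297 0.6 3.3 -4.0 -0.04 314.04 314.15
0.472 1.2 3.1 -3.1 -0.01 313.87 314.01
0.647 1.8 2.6 -2.1 -0.04 313.71 313.89
0.822 1.8 2.4 0.0 -0.0 313.54 313.79
[-0.002   0.0035  0.3135] 29.125 0.020482050416693282
```

```bash
python3 turn.py 2 10 .006 20; python3 turn.py 2 10 0 20
```

```text
0.99 1.9 2.0 1.9 -0.05 313.37 313.68
1.165 2.1 1.5 4.2 -0.08 313.21 313.55
[-0.0017  0.0037  0.3132] 29.8 0.020081998984621617
1.333 2.2 1.5 5.4 -0.08 313.21 313.49
1.508 2.7 0.7 5.5 0.0 313.21 313.5
[-0.0014  0.0039  0.3132] 30.475 0.02015769943187777
```

Run:
```python
from h import *
p=np.load("p.npy"); p[2]+=.0008
r.move_gripper(.075); up=p+[0,0,.05]; r.servo_line(up,speed=.1)
j=np.array(status.get_joint_positions()); j[5]-=np.pi; r.goto_joints(j); r.sleep(.15)
b=favg(10); np.save("base.npy",b); np.save("p.npy",p)
w=grab("wrist"); save(w,"w5"); print(status.get_time_s(),b.round(2),j[5])
for n in("w1","w2","w5"):
    g=load(n); v,u=np.mgrid[0:480,0:640]
    k=np.stack([(u-g["cx"])/g["f"],(v-g["cy"])/g["f"],np.ones(u.shape)],-1)*g["d"][...,None]
    X=(k@g["Rw"].T+g["o"]).reshape(-1,3); Y=(X-A)@F; ok=g["d"].ravel()>0
    m=ok&(np.abs(Y[:,0])<.028)&(np.abs(Y[:,0])>.014)&(np.abs(Y[:,1])<.012)&(abs(Y[:,2]-.101)<.007)
    bz=Y[m][:,2]; m2=ok&(abs(Y[:,0])<.05)&(abs(Y[:,1])>.04)&(Y[:,1]<.08)&(abs(Y[:,2]-.01)<.005)&(abs(Y[:,0])>.02)
    h=ok&(np.hypot(Y[:,0],Y[:,1])<.027)&(Y[:,2]>.14)&(Y[:,2]<.18); z=np.percentile(Y[h][:,2],98)
    t=Y[h&(Y[:,2]>z-.003)][:,:2]; ev,V=np.linalg.eigh(np.cov(t.T)); a=np.degrees(np.arctan2(V[1,1],V[0,1]))
    print(n,"bridge",np.median(bz),len(bz),"plate",np.median(Y[m2][:,2]),"knobtop",z,"wing yaw fix",a,len(t),t.mean(0))
```

```text
34.6333 [-0.1  -0.05  0.22] -1.6337914614197504
w1 bridge 0.1000117188947762 1164 plate 0.010216413625377924 knobtop 0.17150255216782656 wing yaw fix 167.75494448366678 1310 [0.00032214 0.00070403]
w2 bridge 0.10005347466314547 854 plate 0.010158066487466144 knobtop 0.1716610055243441 wing yaw fix 167.65975067559128 1530 [0.00177424 0.00134238]
w5 bridge 0.1009872869259563 1351 plate 0.010257972336959353 knobtop 0.16846036285548074 wing yaw fix 84.48780534095526 1500 [-0.00010266  0.00061847]
```

Depth comparison: bridge lifted 0.95 mm so far (57° past touch), and the wing has turned 263° of the hand's 264°. The force log put contact about 61° back. So about 120° remain.

```bash
python3 - <<'E'
from h import *
b=np.load("base.npy"); p=np.load("p.npy"); p[:2]=((A[:2]+[0,.0006])+p[:2])/2
r.servo_line(p,speed=.05); r.move_gripper(0,60); r.sleep(.1)
for _ in range(2):
    f=favg()-b; print(f.round(1)); p=p+np.clip(f*[1/6e3,1/6e3,1/11e3],-.0015,.0015); r.servo_line(p,speed=.02)
np.save("p.npy",p); print(status.get_time_s(),status.get_width(),(favg()-b).round(1),(p-A).round(4))
E
python3 turn.py 8 15 0 20
```

```text
[-1.8  0.   5.3]
[-0.1 -0.3  0.8]
37.0417 0.02019140952530865 [ 1.3  0.2 -0.6] [-0.001   0.0022  0.3146]
-1.375 1.3 0.4 -1.6 -0.01 314.56 314.51
-1.113 1.0 0.1 -1.7 -0.05 314.56 314.47
-0.851 -0.1 0.7 -2.4 -0.03 314.56 314.45
-0.589 -0.4 0.8 -2.9 -0.03 314.56 314.42
-0.328 -0.5 0.6 -3.9 -0.03 314.56 314.42
-0.066 -0.6 1.1 -4.6 -0.04 314.56 314.39
0.196 -0.3 0.9 -6.0 -0.04 314.56 314.42
0.458 -0.2 1.0 -6.9 -0.05 314.56 314.44
[-0.001   0.0026  0.3146] 40.375 0.020183397921142054
```

Run:
```python
from h import *
p=np.load("p.npy")
r.move_gripper(.075); r.servo_line(p+[0,0,.06],speed=.1); r.sleep(.15)
w=grab("wrist"); save(w,"w6"); print(status.get_time_s(),favg().round(2))
g=w; v,u=np.mgrid[0:480,0:640]
k=np.stack([(u-g["cx"])/g["f"],(v-g["cy"])/g["f"],np.ones(u.shape)],-1)*g["d"][...,None]
X=(k@g["Rw"].T+g["o"]).reshape(-1,3); Y=(X-A)@F; ok=g["d"].ravel()>0
m=ok&(np.abs(Y[:,0])<.028)&(np.abs(Y[:,0])>.014)&(np.abs(Y[:,1])<.012)&(abs(Y[:,2]-.102)<.007)
h=ok&(np.hypot(Y[:,0],Y[:,1])<.027)&(Y[:,2]>.14)&(Y[:,2]<.18); z=np.percentile(Y[h][:,2],98)
t=Y[h&(Y[:,2]>z-.003)][:,:2]; ev,V=np.linalg.eigh(np.cov(t.T)); a=np.degrees(np.arctan2(V[1,1],V[0,1]))
for s in(-1,1):
    q=Y[m&(Y[:,0]*s>0)]; print(s,np.median(q[:,2]) if len(q) else None,len(q))
print("bridge",np.median(Y[m][:,2]),"knobtop",z,"wing",a,len(t))
```

```text
41.8917 [-0.05  0.01  0.02]
-1 0.10262234781431673 594
1 0.10268521947643638 269
bridge 0.10264349561044703 knobtop 0.1682583776843014 wing 144.83795969618097 1324
```

View pics/w6.png

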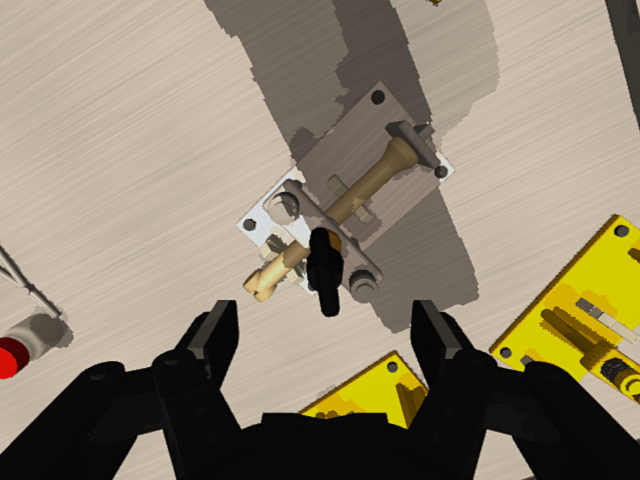

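The wrist view shows the flare against the stop at (412,145), the wing free at (323,270) and the gripper clear. The wing has turned exactly the 120° planned. The bridge is lifted 2.6 mm, which with the rubber's compression is about half a turn past touch. Handing in.

```bash
python3 -c "
from h import *
print(job.close_job(), status.get_time_s())"
```

```text
the job is handed in; nothing more can be done
the job is handed in; nothing more can be done
```

The job is handed in, with no verdict returned: the bone was slid against the end stop (push peaked at about 9 N), the clamp screw was turned to first touch plus about half a turn (touch angle estimated to within roughly 6°), and the knob was let go at about 42 s with the gripper clear of everything.

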